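# Date and sign off the form with the two desk stamps

## Robot

A 7-joint arm with a two-finger parallel gripper is mounted at the origin on the work surface. World frame = base frame: x ahead of the robot, y to its left, z up, the work surface at z = 0. Lengths are in m, angles in rad, forces in N, time in s.
With the tool pointing down it reaches from about 0.4 to 0.85 m from the base axis. Payload 4.5 kg.
Tool frame: the origin (TCP) lies between the finger pads; the fingertips stand 19 mm ahead of it and the grasp point (between the pads) is the TCP (r.tips_ahead is the distance from the TCP to the fingertips, in m); z points along the fingers, y is the line along which they close (so a half turn about z gives the same grasp; the last joint's range is limited). The gripper opens to 88 mm and grips with 3 to 60 N. Pads are 18 mm wide; open, the fingers measure 123 mm over their backs; the gripper's body (75 mm by 187 mm) begins 45 mm behind the grasp point.
Start: joints at [1.3, 0.689, -0.195, 1.565, 0.157, 0.902, -0.215], TCP at [0.188, -0.596, 0.258] pointing down, gripper open.
Joint ranges: [-3.01, 3.01], [-0.46, 2.08], [-1.47, 1.51], [0.13, 2.56], [-1, 4.14], [0.04, 2.09], [-2.66, 2.66]. Speed limits (rad/s): [2.57, 2.57, 3.14, 3.14, 3.14, 3.14, 3.14].

## Interface

Orientations are given as a unit quaternion [x, y, z, w].
In Python, from plant import r, cams, models gives the robot as it stands. The module is installed in compiled form; this text tells all that it offers.
- The arm moves only by the tool jog_arm, never from a script. Its arguments are lists of equal length, an entry for each row: "turn": the turn, a rotation vector about the tool's x, y, z in rad, a list of three; "translation": the shift along the tool's x, y, z in m, a list of three; "grip": the closure, from 0 (fully open) to 1 (shut). In form: {"turn": [[ax, ay, az], ...], "translation": [[tx, ty, tz], ...], "grip": [grip, ...]}. A call has 1 to 20 rows; each row is the pose to reach, as a shift and turn from the pose commanded when the call began, along the tool's axes at that moment; what a row does not reach only later rows make up. A row lasts 1/8 s, in which the tool goes at most 62.5 mm and 10.7 degrees, less where a joint would pass 70% of its speed; a pose out of reach is approached as far as the arm can. A call with a gripper value outside its range is refused whole. The fingers move at their own pace and stop on an object; "force" is the grip in N (left out, the last holds). Time passes only in rows, so rows that repeat a pose let the fingers close. It gives the time, the measured TCP pose, the force, the opening and the grip force at its end, in the units of the state.
- r.get_state(): the state, without advancing time (a new reading comes with each control period).
- cams.snapshot(name): name is "scene" or "top" or "wrist"; returns the picture (420x560x3 uint8, red, green, blue); there is no depth.
- cams.camera_params(name): a dict with "fx", "fy", "cx", "cy" (pixels), "eye" and "orientation" of the camera in the world. Camera axes: x right, y up, looking along -z (the intrinsics and any distortion apply to the point x, -y, -z); pixel columns grow to the right and rows downward; lengths in m; the calibration is good to about 2 mm. The wrist camera is an equidistant fisheye: a pixel r from the principal point sees the ray r / f radians off the axis. A picture is of the moment at which its call begins: read the wrist's pose just before it. camera_params takes no time and is no camera call; for the wrist camera it gives the pose at the moment of the call.
- r.finish_job(): hands the job in; it is judged then, once.
Trained networks look in the newest picture that a camera, given by its name, has taken for a name from the list of things; names that differ only in an ending like _2 or _b are one class to them, and where a whole thing is asked for, a point or a joint stands for the part that bears it (a point fixed in the world has none). Each returns a list of dicts, best first, with "p" (0 to 1); they miss things now and then, are a little off and sometimes report something else, mostly with a low value. They report only what shows in the picture. A call takes as long as a camera call. They do not tell look-alikes from the thing itself.
- models.find_in(camera, name): "position" ([x, y, z] in m, in world coordinates, good to about 4 mm: the middle of the surface that is visible of it).
- models.masks_of(camera, name): "pixels" (420x560 bool, what is visible of it).
- models.place_of(camera, name): "position" ([x, y, z] in m, in world coordinates, good to about 4 mm: a listed point, or the origin of a listed thing).
The state is a dict: "clock": time; "q": joint angles; "qd": joint speeds; "joint_torque": joint torques, N m; "tool_pos": TCP position; "eef_rot": TCP orientation; "contact_force": force on the tool from outside, world axes, zero at the start; "moment": the same for the moment, N m; "opening": opening from 0.0 (shut) to 1.0 (fully open); "finger_force": force on a finger pad.
Only numpy, scipy, OpenCV 4.12 (cv2) and the standard library are available. Lean on these libraries where they do the work, as an engineer would, in place of code of your own. Each camera call takes 0.05 s, during which the arm holds its last target. There are 200 camera calls.

## Task

Two self-inking stamps stand ready on the printed form. Push the wide date stamp fully down to its stop and let it spring back up, then do the same with the small round stamp. Do not press the spare wide stamp that stands on the bare desk.

Things in the scene. Friction and masses are not known exactly. Their poses are not given: they have to be found in the camera images.
- form: White printed form, 150 (x) x 210 mm (y), 1 mm thick, flat on the desk; origin: centre of its underside. Two black self-inking stamps stand fast on it, about 110 mm apart in either order along its long side. A white mug 85 mm high stands off one short end, the spare stamp off the other; every other bystander near is below 50 mm.
- date_stamp_top (a point): Centre of the flat 36 x 62 mm top (long side along y) of the wide block-shaped date stamp on the form, 87 mm above the desk at rest. The head (44 x 74 mm in plan; this point moves with it) goes straight down 16 mm to a hard stop against a spring, 3 N at first, 11 N at the stop, and springs back when let go.
- round_top (a point): Centre of the flat 44 mm round top of the mushroom knob of the small round stamp on the form, 79 mm above the desk at rest. The knob (this point moves with it) goes straight down 16 mm to a hard stop against a spring, 3 N at first, 11 N at the stop, and springs back when let go.
- spare_stamp_top (a point): Centre of the flat top of the spare stamp: same make, size and spring as the wide date stamp, but standing fast on the bare desk off a short end of the form, about 175 to 205 mm from the form's centre. Top 86 mm above the desk at rest. Not to be pressed.
There are look-alikes about, which are no part of the job. What is shaped like the part that bears date_stamp_top but red or turquoise is not meant.

How it is judged:
By the outcome, as a careful person would: the job done as asked, in the order asked, and still so for the second after the job is handed in, with the robot touching nothing.
It also fails if it takes over 32 s, if anything falls off the work surface, if the arm or the gripper's body presses on something with over 40 N, if the wrist force passes 120 N, or if a joint passes its speed limit or range.

## Working session

There is one attempt and no reset: what is moved stays moved. The work goes in short steps, Python scripts to look and compute and a tool call to move; the robot and the scene stay as the last step left them, time stands still between calls to the robot, and variables do not carry over. Pictures are saved under pics/ and viewed, at most 10 in all, crops included, and the job is handed in when it is done.

Besides the shell and the picture viewer there is one more tool, called after "Request:" as name(argument=value, ...), one argument or row to a line, values as JSON. jog_arm: Moves the arm, as the interface text tells. Its arguments: {"type":"object","properties":{"turn":{"type":"array"},"translation":{"type":"array"},"grip":{"type":"array"},"force":{"type":"number"}},"required":["turn","translation","grip"]}

```bash
mkdir -p pics
python3 - <<'E'
from plant import r,cams,models
import cv2,numpy as np
s=r.get_state();print(s['clock'],s['tool_pos'],s['eef_rot'],s['opening'])
ims=[]
for c in('scene','top'):
    im=cams.snapshot(c);ims.append(im)
    for n in('date_stamp_top','round_top','spare_stamp_top','form'):
        for d in models.place_of(c,n)[:5]:print(c,n,np.round(d['position'],3),round(d['p'],2))
    p=cams.camera_params(c);print({k:np.round(v,3).tolist() for k,v in p.items() if k!='name'})
cv2.imwrite('pics/a.png',cv2.cvtColor(ims[0],cv2.COLOR_RGB2BGR));cv2.imwrite('pics/b.png',cv2.cvtColor(ims[1],cv2.COLOR_RGB2BGR))
print(r.get_state()['clock'])
E
```

```text
0.0 [ 0.18733378 -0.5956448   0.25691518] [ 9.88403237e-01  1.51849318e-01 -2.11533865e-04 -8.83948147e-04] 0.9993443695932503
scene date_stamp_top [ 0.653 -0.281  0.088] 0.83
scene date_stamp_top [ 0.594 -0.042  0.086] 0.78
scene date_stamp_top [ 0.468 -0.205  0.088] 0.72
scene round_top [0.543 0.049 0.076] 0.96
scene form [ 0.564  0.001 -0.   ] 0.79
{'fx': 534.851, 'fy': 534.851, 'cx': 278.145, 'cy': 206.49, 'eye': [1.082, -0.695, 0.968], 'orientation': [0.365, 0.125, 0.28, 0.879]}
top date_stamp_top [ 0.592 -0.048  0.091] 0.95
top date_stamp_top [ 0.654 -0.281  0.086] 0.84
top round_top [0.54  0.051 0.078] 0.57
top spare_stamp_top [0.505 0.18  0.087] 0.58
top form [ 0.565  0.002 -0.002] 0.71
{'fx': 432.672, 'fy': 432.672, 'cx': 276.237, 'cy': 205.7, 'eye': [0.394, 0.05, 0.964], 'orientation': [0.047, -0.075, -0.695, 0.714]}
0.5
```

View pics/a.png

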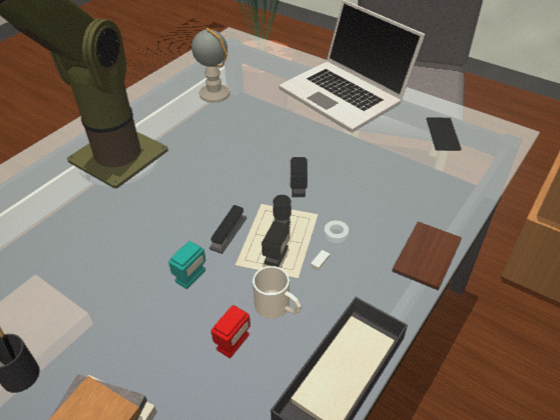

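View pics/b.png

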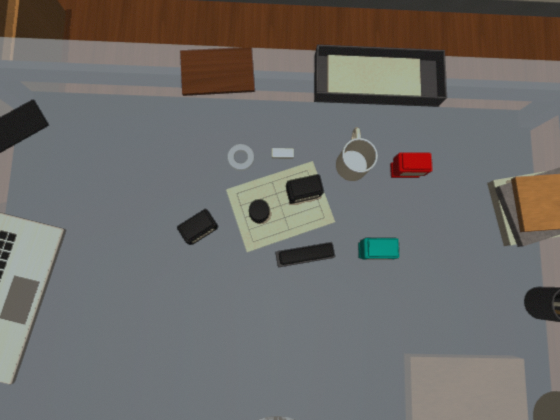

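The scene picture shows black stamp candidates. In the top view they are the wide stamp at (305,189) on the form, the round one at (259,211) on the form, the spare at (197,226) on bare desk, and red (413,164) and turquoise (381,248) look-alikes. The flat black thing at (306,254) is a low bystander. The black wide stamp standing on the form, (305,189), next to the mug end, fits date_stamp_top. I'll confirm it in a crop.

Run:
```python
import cv2
im=cv2.imread('pics/b.png')[140:275,170:350]
cv2.imwrite('pics/c.png',cv2.resize(im,None,fx=4,fy=4,interpolation=cv2.INTER_CUBIC))
from plant import r
from scipy.spatial.transform import Rotation as R
s=r.get_state();print(R.from_quat(s['eef_rot']).inv().apply([.593-s['tool_pos'][0],-.045-s['tool_pos'][1],.22-s['tool_pos'][2]]))
```

```text
[ 0.5521479  -0.40406268  0.03773666]
```

View pics/c.png

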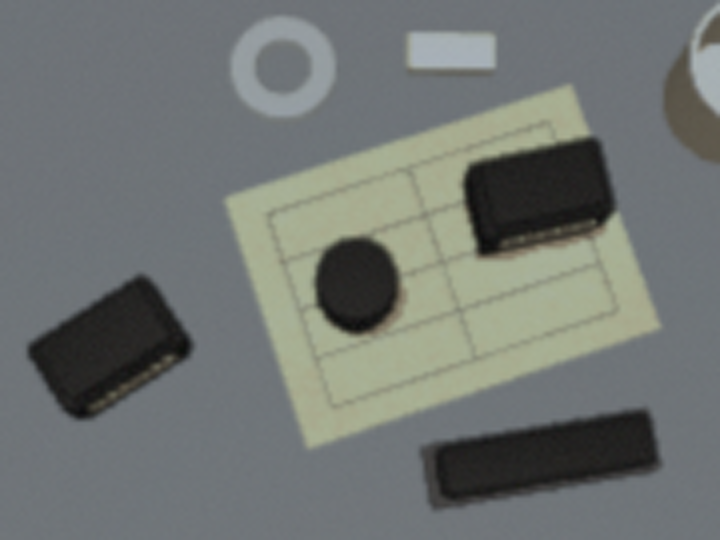

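The crop shows the wide black stamp (545,190) and the round knob (357,285) on the form, with the spare (110,345) on bare desk. I'll approach above the date stamp with the gripper closed.

Request:
jog_arm(
  turn=[
    [0,0,0],
    [0,0,0],
    [0,0,0],
    [0,0,0],
    [0,0,0],
    [0,0,0],
    [0,0,0],
    [0,0,0],
    [0,0,0],
    [0,0,0],
    [0,0,0],
    [0,0,0],
    [0,0,0],
    [0,0,0],
    [0,0,0],
    [0,0,0],
  ],
  translation=[
    [0.02,-0.015,0],
    [0.06,-0.044,0],
    [0.1,-0.073,0],
    [0.14,-0.102,0],
    [0.18,-0.132,0],
    [0.22,-0.161,0],
    [0.26,-0.19,0],
    [0.3,-0.22,0],
    [0.34,-0.249,0],
    [0.38,-0.278,0],
    [0.42,-0.307,0],
    [0.46,-0.337,0],
    [0.5,-0.366,0],
    [0.53,-0.388,0.01],
    [0.552,-0.404,0.02],
    [0.552,-0.404,0.02],
  ],
  grip=[1,1,1,1,1,1,1,1,1,1,1,1,1,1,1,1],
)

```text
clock: 2.5
tool_pos: [0.5934, -0.0425, 0.237]
eef_rot: [0.988, 0.154, -0.0, -0.001]
contact_force: [-1.0, -0.3, -0.5]
opening: 0.003
finger_force: 0.0
```

Run:
```python
from plant import r,cams,models
import cv2,numpy as np
from scipy.spatial.transform import Rotation as R
s=r.get_state();print(s['clock'],s['tool_pos'],s['eef_rot'],s['opening'],s['contact_force'],np.round(s['q'],2))
im=cams.snapshot('wrist');cv2.imwrite('pics/d.png',cv2.cvtColor(im,cv2.COLOR_RGB2BGR))
for n in('date_stamp_top','round_top'):
    for d in models.place_of('wrist',n)[:4]:
        print(n,np.round(d['position'],3),round(d['p'],2),R.from_quat(s['eef_rot']).inv().apply(np.array(d['position'])-s['tool_pos']).round(4))
```

```text
2.5 [ 0.59335924 -0.04246258  0.23699219] [ 9.88081729e-01  1.53928015e-01 -1.97302980e-04 -7.89821101e-04] 0.003189178245104173 [-0.95950793 -0.28400628 -0.52403064] [ 0.06  0.67 -0.12  1.68  0.1   0.79 -1.36]
date_stamp_top [ 0.659 -0.282  0.089] 0.96 [-0.01    0.2483  0.1475]
date_stamp_top [ 0.591 -0.047  0.088] 0.93 [-0.0036  0.0034  0.1492]
round_top [0.541 0.051 0.08 ] 0.66 [-0.0213 -0.1044  0.1574]
```

View pics/d.png

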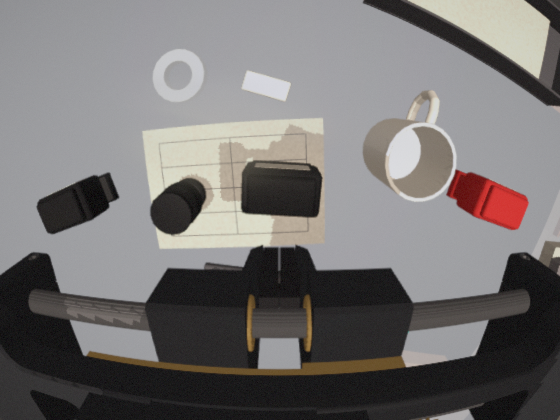

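The wrist view shows the date stamp at (281,190) with the mug right and the round one left, which agrees with the estimates. Now descend towards it.

Request:
jog_arm(
  turn=[
    [0,0,0],
    [0,0,0],
    [0,0,0],
    [0,0,0],
    [0,0,0],
    [0,0,0],
    [0,0,0],
    [0,0,0],
    [0,0,0],
    [0,0,0],
    [0,0,0],
    [0,0,0],
  ],
  translation=[
    [-0.003,0.003,0.02],
    [-0.003,0.003,0.05],
    [-0.003,0.003,0.08],
    [-0.003,0.003,0.1],
    [-0.003,0.003,0.115],
    [-0.003,0.003,0.122],
    [-0.003,0.003,0.126],
    [-0.003,0.003,0.13],
    [-0.003,0.003,0.134],
    [-0.003,0.003,0.138],
    [-0.003,0.003,0.14],
    [-0.003,0.003,0.14],
  ],
  grip=[1,1,1,1,1,1,1,1,1,1,1,1],
)

```text
clock: 4.15
tool_pos: [0.5914, -0.0489, 0.0983]
eef_rot: [0.988, 0.152, 0.001, 0.0]
contact_force: [-1.2, 0.6, 7.3]
opening: 0.006
finger_force: 3.2
```

Request:
jog_arm(
  turn=[
    [0,0,0],
    [0,0,0],
    [0,0,0],
    [0,0,0],
    [0,0,0],
  ],
  translation=[
    [0,0,0.002],
    [0,0,0.004],
    [0,0,0.006],
    [0,0,0.008],
    [0,0,0.008],
  ],
  grip=[1,1,1,1,1],
)

```text
clock: 4.78
tool_pos: [0.5914, -0.049, 0.0908]
eef_rot: [0.988, 0.152, 0.001, 0.0]
contact_force: [-1.8, 0.1, 9.5]
opening: 0.004
finger_force: 5.1
```

Request:
jog_arm(
  turn=[
    [0,0,0],
    [0,0,0],
    [0,0,0],
    [0,0,0],
  ],
  translation=[
    [0,0,0.001],
    [0,0,0.002],
    [0,0,0.003],
    [0,0,0.003],
  ],
  grip=[1,1,1,1],
)

```text
clock: 5.28
tool_pos: [0.5916, -0.049, 0.0903]
eef_rot: [0.988, 0.152, 0.001, 0.001]
contact_force: [-6.7, 0.8, 29.1]
opening: 0.005
finger_force: 14.5
```

The force jumped to 29 N with no further travel, so it is at the stop. Release, then go over to the round stamp.

Request:
jog_arm(
  turn=[
    [0,0,0],
    [0,0,0],
    [0,0,0],
    [0,0,0],
    [0,0,0],
    [0,0,0],
    [0,0,0],
    [0,0,0],
    [0,0,0],
    [0,0,0],
    [0,0,0],
    [0,0,0],
  ],
  translation=[
    [0,0,-0.005],
    [0,0,-0.015],
    [0,0,-0.03],
    [0,0,-0.05],
    [0,0,-0.08],
    [0,0,-0.1],
    [-0.004,-0.025,-0.1],
    [-0.009,-0.055,-0.1],
    [-0.014,-0.085,-0.1],
    [-0.018,-0.11,-0.1],
    [-0.018,-0.11,-0.1],
    [-0.018,-0.11,-0.1],
  ],
  grip=[1,1,1,1,1,1,1,1,1,1,1,1],
)

```text
clock: 6.78
tool_pos: [0.5413, 0.0494, 0.1868]
eef_rot: [0.988, 0.151, 0.0, 0.001]
contact_force: [0.7, 0.3, -0.5]
opening: 0.004
finger_force: 0.0
```

Run:
```python
from plant import r,cams,models
import cv2,numpy as np
from scipy.spatial.transform import Rotation as R
s=r.get_state();print(s['clock'],s['tool_pos'],s['contact_force'])
im=cams.snapshot('wrist');cv2.imwrite('pics/e.png',cv2.cvtColor(im,cv2.COLOR_RGB2BGR))
for n in('date_stamp_top','round_top'):
    for d in models.place_of('wrist',n)[:4]:
        print(n,np.round(d['position'],3),round(d['p'],2),R.from_quat(s['eef_rot']).inv().apply(np.array(d['position'])-s['tool_pos']).round(4))
```

```text
6.775 [0.54126665 0.04941629 0.18684868] [ 0.72537193  0.33269108 -0.53801978]
date_stamp_top [ 0.469 -0.204  0.087] 0.97 [-0.1451  0.2205  0.0999]
date_stamp_top [ 0.591 -0.045  0.088] 0.92 [0.0197 0.1047 0.0994]
round_top [0.54  0.046 0.079] 0.87 [-0.002   0.0033  0.1079]
```

View pics/e.png

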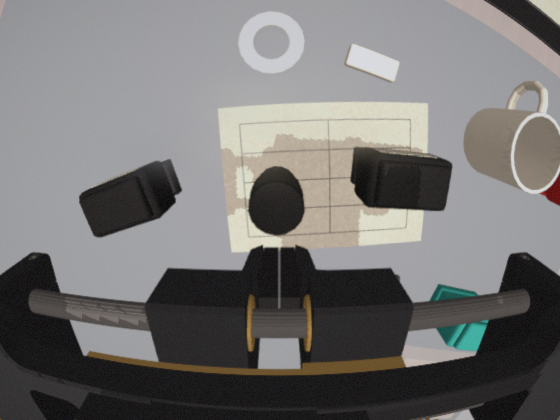

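The round knob at (276,203) lies straight under the fingers, and the date stamp at (405,180) is back up. Press.

Request:
jog_arm(
  turn=[
    [0,0,0],
    [0,0,0],
    [0,0,0],
    [0,0,0],
    [0,0,0],
    [0,0,0],
    [0,0,0],
    [0,0,0],
    [0,0,0],
    [0,0,0],
    [0,0,0],
  ],
  translation=[
    [-0.001,0.001,0.02],
    [-0.001,0.001,0.05],
    [-0.001,0.001,0.07],
    [-0.001,0.001,0.08],
    [-0.001,0.001,0.086],
    [-0.001,0.001,0.09],
    [-0.001,0.001,0.094],
    [-0.001,0.001,0.098],
    [-0.001,0.001,0.101],
    [-0.001,0.001,0.103],
    [-0.001,0.001,0.103],
  ],
  grip=[1,1,1,1,1,1,1,1,1,1,1],
)

```text
clock: 8.3
tool_pos: [0.5405, 0.0491, 0.0847]
eef_rot: [0.988, 0.152, 0.001, 0.0]
contact_force: [-1.9, -1.0, 9.3]
opening: 0.005
finger_force: 4.6
```

Request:
jog_arm(
  turn=[
    [0,0,0],
    [0,0,0],
    [0,0,0],
    [0,0,0],
    [0,0,0],
    [0,0,0],
  ],
  translation=[
    [0,0,0.001],
    [0,0,0.002],
    [0,0,0.003],
    [0,0,0.004],
    [0,0,0.005],
    [0,0,0.005],
  ],
  grip=[1,1,1,1,1,1],
)

```text
clock: 9.05
tool_pos: [0.5406, 0.0491, 0.0822]
eef_rot: [0.988, 0.152, 0.001, 0.0]
contact_force: [-5.7, -1.1, 31.7]
opening: 0.003
finger_force: 15.8
```

At the stop (31.7 N). Release and lift clear.

Request:
jog_arm(
  turn=[
    [0,0,0],
    [0,0,0],
    [0,0,0],
    [0,0,0],
    [0,0,0],
    [0,0,0],
    [0,0,0],
    [0,0,0],
  ],
  translation=[
    [0,0,-0.005],
    [0,0,-0.015],
    [0,0,-0.03],
    [0,0,-0.06],
    [0,0,-0.1],
    [0,0,-0.13],
    [0,0,-0.13],
    [0,0,-0.13],
  ],
  grip=[1,1,1,1,1,1,1,1],
)

```text
clock: 10.05
tool_pos: [0.5396, 0.0494, 0.2082]
eef_rot: [0.988, 0.152, -0.001, -0.0]
contact_force: [-0.4, 0.7, -0.3]
opening: 0.008
finger_force: 0.0
```

Run:
```python
from plant import r,cams,models
import numpy as np
s=r.get_state();print(s['clock'],s['tool_pos'],s['contact_force'])
cams.snapshot('wrist')
for n in('date_stamp_top','round_top'):
    for d in models.place_of('wrist',n)[:4]: print(n,np.round(d['position'],3),round(d['p'],2))
```

```text
10.05 [0.53956829 0.04935979 0.20821259] [-0.41023397  0.71016656 -0.30468765]
date_stamp_top [ 0.594 -0.044  0.089] 0.97
date_stamp_top [ 0.463 -0.202  0.087] 0.85
round_top [0.54  0.049 0.08 ] 0.81
```

```bash
python3 -c "
from plant import r
print(r.finish_job())"
```

```text
the job is handed in; nothing more can be done
None
```

I pressed the date stamp, then the round stamp, each to its hard stop (29 N and 32 N at the wrist); both sprang back up, the spare was not touched, and I handed the job in at about 10 s with the arm clear.

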